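Unpile the bench supplies onto their organiser bases

TASK

Take the two piles of bench supplies apart and put each thing away on its own organiser base, upright as it is now: the tape roll over the post, and the tin, the small jar, the note pad and the heat sink each inside the rim of its own shape and size. Each must rest flat on its base plate, with the pad and the heat sink squared up to their rims.

Things in the scene. Friction and masses are not known exactly. Their poses are not given: they have to be found in the camera images.
- tape_roll: black roll of tape lying flat, a ring of outer diameter 66 mm, height 19 mm, with a through hole of about 33 mm; at the bottom of one pile. Origin at the centre of its underside, z up.
- note_pad: square yellow note pad, rigid, 50x50x12 mm, lying flat on the tape roll, x and y along its edges. Origin at the centre of its underside, z up.
- small_jar: small clear jar of screws with a white cap, standing upright on the note pad, diameter 40 mm, height 38 mm (the cap is the top 10 mm). Origin at the centre of its underside, z up.
- tin: round white tin with a slip lid, diameter 60 mm over the lid (the upper 12 mm) and 57 mm below it, height 29 mm (its lid's face, which carries the heat sink, is 28.5 mm above the origin); at the bottom of the other pile. Other bench things among the work are under 50 mm high; a canister at the back is 131 mm. Origin at the centre of its underside, z up.
- finned_sink: black aluminium heat sink lying on the tin, fins up, 40 mm along x, 30 mm along y, 22 mm high; its fins are thin upright plates along x, the outermost flush with the two 40 mm sides, so it can be gripped across either pair of sides. Origin at the centre of its underside, z up.
- post_base: base with a post, the place for the tape roll. Fixed white plate 92x92x4 mm; origin at the centre of its underside, z up, x and y along its edges; upper face 4 mm above the origin. In the middle stands a round black post 12 mm in diameter (20 mm in its lowest 2 mm, tapering to 12 mm by 4 mm), 15 mm high above the plate, with a bevelled tip. There is no rim.
- large_round_base: base with the large round rim, the place for the tin. Fixed white plate 92x92x4 mm; origin at the centre of its underside, z up, x and y along its edges; upper face 4 mm above the origin. A black circular rim 78 mm in inner diameter, 4 mm thick, stands 5 mm above the plate, centred on it.
- small_round_base: base with the small round rim, the place for the jar. Fixed white plate 92x92x4 mm; origin at the centre of its underside, z up, x and y along its edges; upper face 4 mm above the origin. A black circular rim 58 mm in inner diameter, 4 mm thick, stands 5 mm above the plate, centred on it.
- square_base: base with the square rim, the place for the note pad. Fixed white plate 92x92x4 mm; origin at the centre of its underside, z up, x and y along its edges; upper face 4 mm above the origin. A black square rim, 68x68 mm inside, 4 mm thick, stands 5 mm above the plate, centred on it.
- oblong_base: base with the oblong rim, the place for the heat sink. Fixed white plate 92x92x4 mm; origin at the centre of its underside, z up, x and y along its edges; upper face 4 mm above the origin. A black oblong rim, 58 mm along x and 48 mm along y inside, 4 mm thick, stands 5 mm above the plate, centred on it.
Not all that is in view belongs to the job. Of the things like the note_pad, leave any that is red or turquoise; of the rest the larger one is meant.

How it is judged:
By the outcome, as a careful person would: the job done as asked, in the order asked, and still so for the second after the job is handed in, with the robot touching nothing.
It also fails if it takes over 134 s, if anything falls off the work surface, if the arm or the gripper's body presses on something with over 40 N, if the wrist force passes 120 N, or if a joint passes its speed limit or range.

ROBOT

A 7-joint arm with a two-finger parallel gripper is mounted at the origin on a cart in front of the work surface, level with it; the furniture and walls round the work are solid. World frame = base frame: x ahead of the robot, y to its left, z up, the work surface at z = 0. Lengths are in m, angles in rad, forces in N, time in s.
With the tool pointing down it reaches from about 0.425 to 0.925 m from the base axis. Payload 6.8 kg.
Tool frame: the origin (TCP) lies midway between the tips of the shut fingers; the grasp point (between the pads) lies 19 mm behind it; z points along the fingers, y is the line along which they close (so a half turn about z gives the same grasp; the last joint's range is limited). The gripper opens to 85 mm and grips with 20 to 120 N. Pads are 22 mm wide; open, the fingers measure 114 mm over their backs; the gripper's body (76 mm by 85 mm) begins 54 mm behind the grasp point. The pads swing forward as they close: fully open they stand 13 mm farther back than shut.
Start: joints at [-0.108, 0.477, 0.022, 1.555, -0.011, 1.109, -0.083], TCP at [0.675, 0, 0.231] pointing down, gripper open.
Joint ranges: [-2.96, 2.96], [-0.34, 2.1], [-1.41, 1.46], [0.24, 2.44], [-1.37, 4.51], [0.17, 1.92], [-2.96, 2.96]. Speed limits (rad/s): [2.39, 2.39, 3.14, 3.14, 3.14, 3.14, 3.14].

INTERFACE

Orientations are given as a unit quaternion [w, x, y, z].
In Python, from station import bot gives the robot as it stands.
- The arm moves only by the tool jog_arm, never from a script. Its argument "rows" is a list of rows, each an object of numbers: "fingers": the finger opening in mm, from 0 to 85.4; "x", "y", "z": the shift along the tool's x, y, z in mm; "ax", "ay", "az": the turn, a rotation vector about the tool's x, y, z in degrees. A call has exactly 8 rows; each row shifts and turns the commanded pose from where the row before left it, along the tool's axes as they then stand; what a row does not reach is not made up. A row lasts 1/10 s, in which the tool goes at most 50 mm and 8.59 degrees, less where a joint would pass 70% of its speed; a pose out of reach is approached as far as the arm can. A call with a gripper value outside its range is refused whole. The fingers move at their own pace and stop on an object; "force" is the grip in N (left out, the last holds). Time passes only in rows, so rows that do not move let the fingers close, or fill a call up. It gives the time, the measured TCP pose, the force, the opening and the grip force at its end, in the units of the state.
- bot.get_obs(): the state, without advancing time (a new reading comes with each control period).
- bot.read_camera(name): name is "scene" or "side" or "wrist"; returns a dict with "pixels" (400x640x3 uint8, red, green, blue), "vertical_fov" (degrees; the focal length in pixels is half the picture's height over the tangent of half this angle, whatever the lens; pixels are square), "cx", "cy" (the principal point, pixels), "world_from_camera" (4x4, takes a point from camera to world coordinates). Camera axes: x right, y down, z forward; pixel columns grow to the right and rows downward; lengths in m; the calibration is good to about 2 mm. The wrist camera is an equidistant fisheye: a pixel r from the principal point sees the ray r / f radians off the axis. A picture is of the moment at which its call begins. There is no depth.
- bot.hand_in(): hands the job in; it is judged then, once.
The state is a dict: "t": time; "q": joint angles; "joint_vel": joint speeds; "joint_torque": joint torques, N m; "eef_pos": TCP position; "tool_rot": TCP orientation; "contact_force": force on the tool from outside, world axes, zero at the start; "torque": the same for the moment, N m; "gripper_width": opening from 0.0 (shut) to 1.0 (fully open); "grasp_force": force on a finger pad.
Only numpy, scipy, OpenCV 4.12 (cv2) and the standard library are available. Lean on these libraries where they do the work, as an engineer would, in place of code of your own. Each camera call takes 0.05 s, during which the arm holds its last target. There are 200 camera calls.

## Working session

There is one attempt and no reset: what is moved stays moved. The work goes in short steps, Python scripts to look and compute and a tool call to move; the robot and the scene stay as the last step left them, time stands still between calls to the robot, and variables do not carry over. Pictures are saved under pics/ and viewed, at most 14 in all, crops included, and the job is handed in when it is done.

Besides the shell and the picture viewer there is one more tool, called as name(argument=value, ...), one argument or row to a line, values as JSON. jog_arm: Moves the arm, as the interface text tells. Its arguments: {"type":"object","properties":{"rows":{"type":"array","items":{"type":"object","properties":{"fingers":{"type":"number"},"x":{"type":"number"},"y":{"type":"number"},"z":{"type":"number"},"ax":{"type":"number"},"ay":{"type":"number"},"az":{"type":"number"}}}},"force":{"type":"number"}},"required":["rows"]}

```bash
mkdir -p pics; ls; python3 - <<'E'
from station import bot
import cv2,numpy as np
o=bot.get_obs();print({k:np.round(v,3).tolist() for k,v in o.items()})
for n in ("scene","side","wrist"):
    c=bot.read_camera(n);cv2.imwrite(f"pics/{n}0.png",c["pixels"][:,:,::-1])
    np.savez(f"pics/{n}0.npz",**c)
    print(n,c["vertical_fov"],c["cx"],c["cy"],np.round(c["world_from_camera"],3).tolist())
E
```

```text
pics
{'t': 0.0, 'q': [-0.108, 0.478, 0.022, 1.556, -0.012, 1.109, -0.083], 'joint_vel': [-0.002, -0.001, 0.002, 0.0, 0.001, -0.001, 0.0], 'joint_torque': [-0.001, -59.644, 1.608, -28.119, 0.012, 0.009, 0.0], 'eef_pos': [0.674, -0.0, 0.23], 'tool_rot': [-0.001, 0.707, 0.707, -0.001], 'contact_force': [-0.476, -0.221, 0.248], 'torque': [0.004, -0.008, 0.018], 'grasp_force': 0.0, 'gripper_width': 1.002}
scene 52.770329273088045 321.09836160659944 196.531596030088 [[-0.852, -0.315, 0.419, 0.094], [-0.524, 0.532, -0.665, 0.674], [-0.014, -0.786, -0.618, 0.708], [0.0, 0.0, 0.0, 1.0]]
side 49.24642501509809 320.50174103851026 189.94928789504416 [[-0.867, -0.303, 0.395, 0.139], [-0.498, 0.564, -0.659, 0.617], [-0.023, -0.768, -0.64, 0.683], [0.0, 0.0, 0.0, 1.0]]
wrist 65.70646984690485 321.0183603101095 201.0868962719656 [[1.0, -0.0, -0.002, 0.675], [-0.001, -0.955, -0.298, 0.076], [-0.002, 0.298, -0.955, 0.373], [0.0, 0.0, 0.0, 1.0]]
```

View pics/scene0.png

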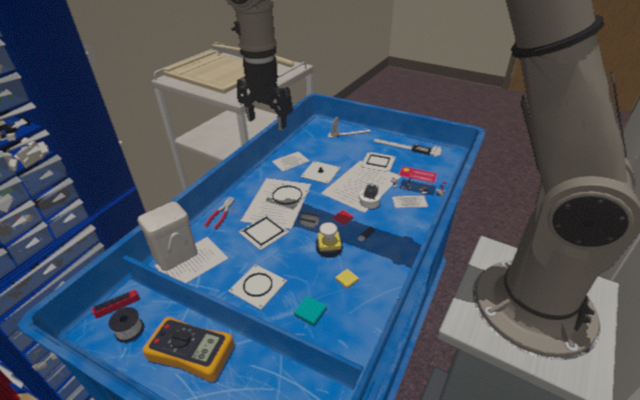

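View pics/wrist0.png

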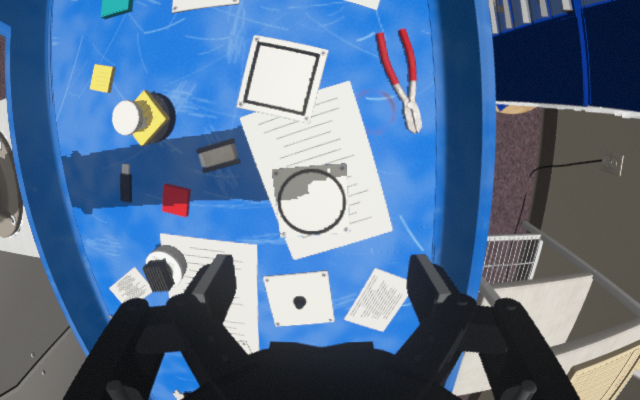

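```bash
cat > h.py <<'E'
from station import bot
import cv2,numpy as np,sys
def load(n): return dict(np.load(f"pics/{n}.npz"))
def snap(n,name):
    c=bot.read_camera(n);cv2.imwrite(f"pics/{name}.png",c["pixels"][:,:,::-1]);np.savez(f"pics/{name}.npz",**c);return c
def proj(c,uv,z,fish):
    uv=np.atleast_2d(np.asarray(uv,float));T=c["world_from_camera"]
    f=200/np.tan(np.radians(float(c["vertical_fov"]))/2)
    d=(uv-[float(c["cx"]),float(c["cy"])])/f
    if fish:
        r=np.linalg.norm(d,axis=1,keepdims=True)+1e-12
        r_=np.hstack([d/r*np.sin(r),np.cos(r)])
    else: r_=np.hstack([d,np.ones((len(d),1))])
    w=r_@T[:3,:3].T;o=T[:3,3]
    return (o+w*((z-o[2])/w[:,2:]))[:,:2]
def uproj(c,P,fish):
    T=np.linalg.inv(c["world_from_camera"]);p=T[:3,:3]@np.asarray(P,float)+T[:3,3]
    f=200/np.tan(np.radians(float(c["vertical_fov"]))/2)
    r=np.hypot(p[0],p[1]);k=f*(np.arctan2(r,p[2])/r if fish else 1/p[2])
    return p[:2]*k+[float(c["cx"]),float(c["cy"])]
def masks(c):
    hsv=cv2.cvtColor(c["pixels"],cv2.COLOR_RGB2HSV);H,S,V=[hsv[...,i].astype(int) for i in range(3)]
    return dict(dark=V<70,yellow=(H>20)&(H<35)&(S>120)&(V>90),white=(S<50)&(V>190))
def blob(m,uv,R=25):
    """contour of mask whose outline passes nearest uv centre-wise"""
    cs,_=cv2.findContours(m.astype(np.uint8),cv2.RETR_EXTERNAL,cv2.CHAIN_APPROX_NONE)
    cs=[k for k in cs if cv2.contourArea(k)>15]
    k=min(cs,key=lambda k:np.linalg.norm(np.mean(cv2.boxPoints(cv2.minAreaRect(k)),axis=0)-uv))
    return k[:,0,:]
def fit(w):
    """world contour (m) -> min area rect centre mm, size mm, angle deg, circle"""
    p=(w*1000).astype(np.float32);r=cv2.minAreaRect(p);h=cv2.convexHull(p)
    e=cv2.fitEllipse(h) if len(h)>5 else None
    return np.round(r[0],1),np.round(r[1],1),round(r[2],1),(np.round(e[0],1),np.round(e[1],1)) if e else None
E
python3 - <<'E'
from h import *
w=load("wrist0");s=load("scene0");d=load("side0")
for nm,uv in dict(sq=(284,75),rA=(311,202),post=(300,302),small_y=(101,78)).items():
    m=masks(w)["yellow" if nm=="small_y" else "dark"]
    print("W",nm,fit(proj(w,blob(m,uv),.009,1)))
for nm,uv in dict(sq=(265,232),rA=(288,194),rB=(258,285),ob=(379,160),post=(320,170)).items():
    k=blob(masks(s)["dark"],uv);print("S",nm,k.mean(0),fit(proj(s,k,.009,0)))
print("jar cap",proj(w,(126,118),.088,1),proj(s,(329,228),.088-.019+.0,0),"pad",proj(w,(155,117),.031,1))
print("sink",proj(w,(158,273),.05,1),"tin",proj(w,(165,262),.029,1),proj(s,(370,195),.029,0))
im=cv2.imread("pics/scene0.png")[130:310,220:460];cv2.imwrite("pics/sc.png",cv2.resize(im,None,fx=3.3,fy=3.3,interpolation=cv2.INTER_CUBIC))
E
```

```text
W sq (array([543.4,  33.6]), array([49.9,  4.6]), 12.9, (array([543.4,  33.5]), array([ 5.7, 57.4])))
W rA (array([647.4, -11.5]), array([70.3, 20.3]), 27.0, (array([657.4, -30.9]), array([63.8, 75.3])))
W post (array([ 642.7, -189.5]), array([16.4, 12.9]), 88.4, (array([ 642.5, -188.6]), array([13.6, 17.8])))
W small_y (array([370.1, 140.9]), array([33.9, 34.8]), 72.6, (array([370.1, 141.2]), array([41.9, 44.2])))
S sq [286.         202.30434783] (array([639.9,  -7.9]), array([61.6, 17.6]), 30.6, (array([645.3, -17.4]), array([39.9, 62.7])))
S rA [286.         202.30434783] (array([639.9,  -7.9]), array([61.6, 17.6]), 30.6, (array([645.3, -17.4]), array([39.9, 62.7])))
S rB [326.66666667 250.19444444] (array([450.5,  90.6]), array([66.1, 42.1]), 8.5, (array([452.3,  78.5]), array([61.3, 70.8])))
S ob [370.72222222 191.41666667] (array([ 459.3, -169.6]), array([30.1, 51.5]), 15.5, (array([ 460.1, -170.6]), array([31.6, 57.9])))
S post [309.24242424 213.81818182] (array([557.2,   1.3]), array([46.1,  7.7]), 13.8, (array([556.3,   1.4]), array([ 8.6, 47.7])))
jar cap [[0.47003993 0.07825532]] [[0.44971451 0.07800339]] pad [[0.4739601  0.07548259]]
sink [[ 0.45493264 -0.12570835]] tin [[ 0.45718697 -0.11970591]] [[ 0.44357853 -0.13073218]]
```

View pics/sc.png

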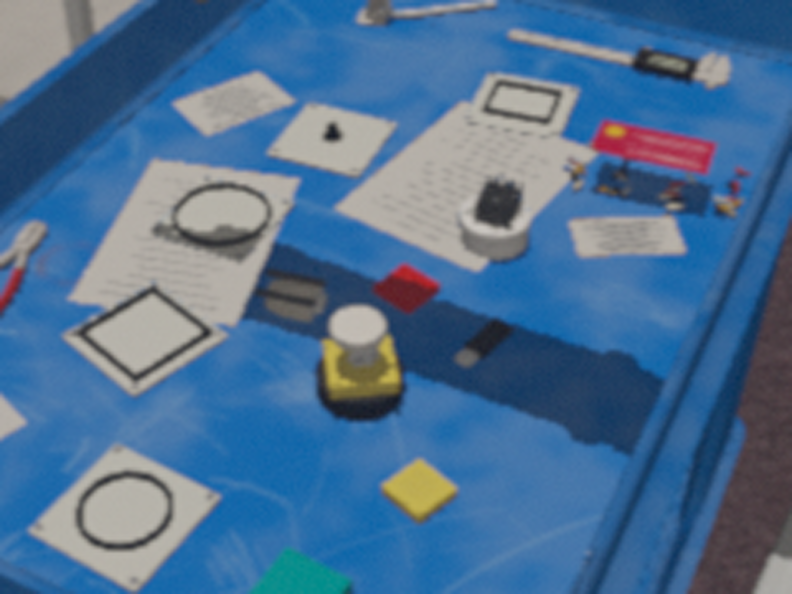

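```bash
cat >> h.py <<'E'
def adark(c,C=30):
    g=cv2.cvtColor(c["pixels"],cv2.COLOR_RGB2GRAY)
    return cv2.adaptiveThreshold(g,255,cv2.ADAPTIVE_THRESH_MEAN_C,cv2.THRESH_BINARY_INV,41,C)>0
E
python3 - <<'E'
from h import *
w=load("wrist0");s=load("scene0");d=load("side0")
for nm,uv in dict(sq=(284,75),rA=(311,202),post=(300,302)).items():
    k=blob(adark(w),uv);print("W",nm,k.mean(0),fit(proj(w,k,.009,1)))
for nm,uv in dict(sq=(265,232),rA=(288,194),rB=(258,285),ob=(379,160),post=(320,170)).items():
    k=blob(adark(s,20),uv);print("S",nm,k.mean(0),fit(proj(s,k,.009,0)))
print("jar cap",proj(w,(126,118),.069,1),proj(s,(329,228),.069,0),"padw",proj(w,[(150,92),(172,110),(160,142)],.031,1))
print("sink",proj(w,[(145,264),(165,262),(171,285),(152,291)],.051,1),"tin",proj(w,(165,262),.029,1))
cv2.imwrite("pics/wc.png",cv2.resize(cv2.imread("pics/wrist0.png")[60:310,90:340],None,fx=2.4,fy=2.4))
cv2.imwrite("pics/wm.png",adark(w).astype(np.uint8)*255)
E
```

```text
W sq [281.0617284   77.85185185] (array([626.7, 112.3]), array([76. , 76.1]), 75.8, (array([626.9, 113.4]), array([ 89.4, 110.3])))
W rA [311.33203125 192.625     ] (array([662.8, -37.5]), array([89. , 89.8]), 4.9, (array([661.4, -26.2]), array([ 95.6, 111.8])))
W post [299.02702703 301.59459459] (array([ 642.8, -189.6]), array([18.8, 23.4]), 0.9, (array([ 642.2, -188.8]), array([19.6, 23.8])))
S sq [258.61165049 229.02912621] (array([636.3, 112.6]), array([ 84.2, 105. ]), 75.0, (array([634.8, 116.2]), array([102.2, 120.8])))
S rA [283.84962406 195.44360902] (array([655.3, -34.1]), array([86. , 93.6]), 4.2, (array([657.7, -28.3]), array([ 97. , 102.3])))
S rB [257.11842105 284.47368421] (array([526. , 259.7]), array([62.8, 64.2]), 31.0, (array([526. , 259.3]), array([63.4, 66.5])))
S ob [376.02380952 164.52380952] (array([ 506.8, -304. ]), array([63.1, 15.2]), 8.8, (array([ 509.9, -305.2]), array([19. , 76.9])))
S post [313.87169811 167.77735849] (array([ 669.6, -222.8]), array([292.3, 202.5]), 83.5, (array([ 650.3, -195.7]), array([222.8, 336.8])))
jar cap [[0.45638659 0.07839562]] [[0.44971451 0.07800339]] padw [[0.46823778 0.10682555]
 [0.49848491 0.08170998]
 [0.47869407 0.04444246]]
sink [[ 0.43745832 -0.11275934]
 [ 0.47110466 -0.10716687]
 [ 0.47199464 -0.14248364]
 [ 0.43706256 -0.15616012]] tin [[ 0.45718697 -0.11970591]]
```

View pics/wc.png

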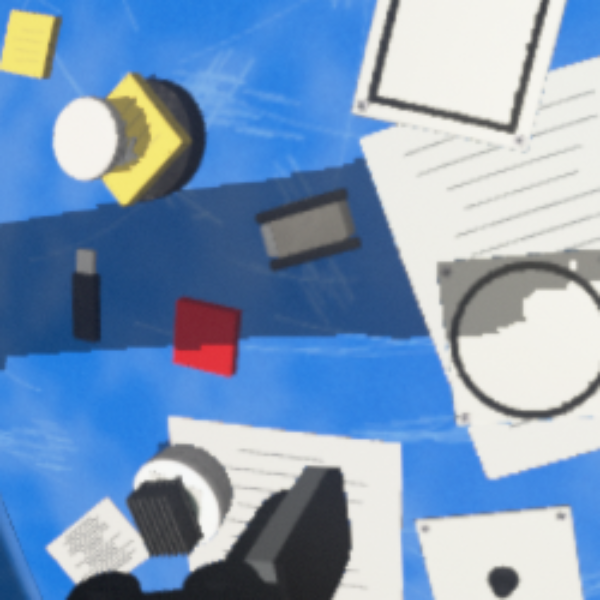

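jog_arm(
  rows=[
    {"y": -29,"x": 3},
    {"y": -29,"x": 3},
    {"y": -29,"x": 3},
    {"y": -29,"x": 3},
    {"y": -29,"x": 3},
    {"y": -29,"x": 3},
    {"y": -29,"x": 3},
    {},
  ],
)

```text
invalid input
```

```bash
python3 - <<'E'
from h import *
w=snap("wrist","wrist1")
cv2.imwrite("pics/w1.png",cv2.resize(cv2.imread("pics/wrist1.png"),None,fx=1.25,fy=1.25))
E
```

```text
(no output)
```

View pics/w1.png

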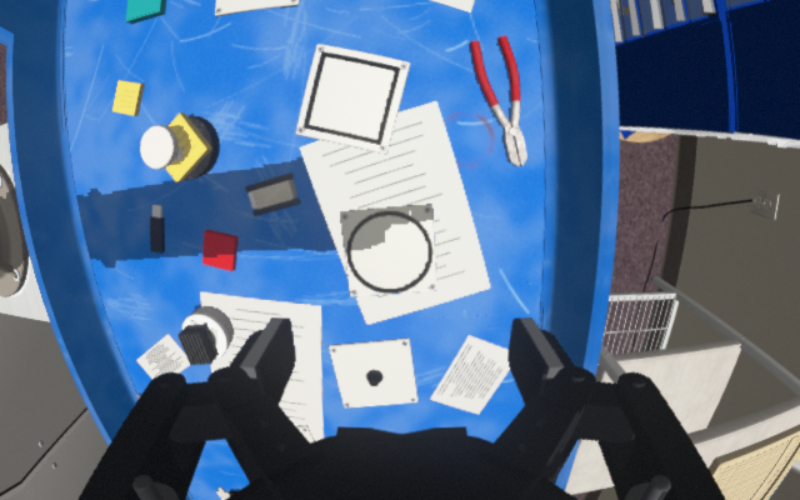

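jog_arm(
  rows=[
    {"x": 3,"y": -29,"z": 0,"ax": 0,"ay": 0,"az": 0,"fingers": 85},
    {"x": 3,"y": -29,"z": 0,"ax": 0,"ay": 0,"az": 0,"fingers": 85},
    {"x": 3,"y": -29,"z": 0,"ax": 0,"ay": 0,"az": 0,"fingers": 85},
    {"x": 3,"y": -29,"z": 0,"ax": 0,"ay": 0,"az": 0,"fingers": 85},
    {"x": 3,"y": -29,"z": 0,"ax": 0,"ay": 0,"az": 0,"fingers": 85},
    {"x": 3,"y": -29,"z": 0,"ax": 0,"ay": 0,"az": 0,"fingers": 85},
    {"x": 3,"y": -29,"z": 0,"ax": 0,"ay": 0,"az": 0,"fingers": 85},
    {"x": 0,"y": 0,"z": 0,"ax": 0,"ay": 0,"az": 0,"fingers": 85},
  ],
)

```text
t: 1.0
eef_pos: [0.4685, 0.0211, 0.231]
tool_rot: [-0.001, 0.707, 0.707, -0.001]
contact_force: [0.4, 0.5, 0.0]
gripper_width: 0.992
grasp_force: 0.0
```

```bash
python3 - <<'E'
from h import *
w=snap("wrist","wrist2")
cv2.imwrite("pics/w2.png",cv2.resize(cv2.imread("pics/wrist2.png"),None,fx=1.25,fy=1.25))
E
```

```text
(no output)
```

View pics/w2.png

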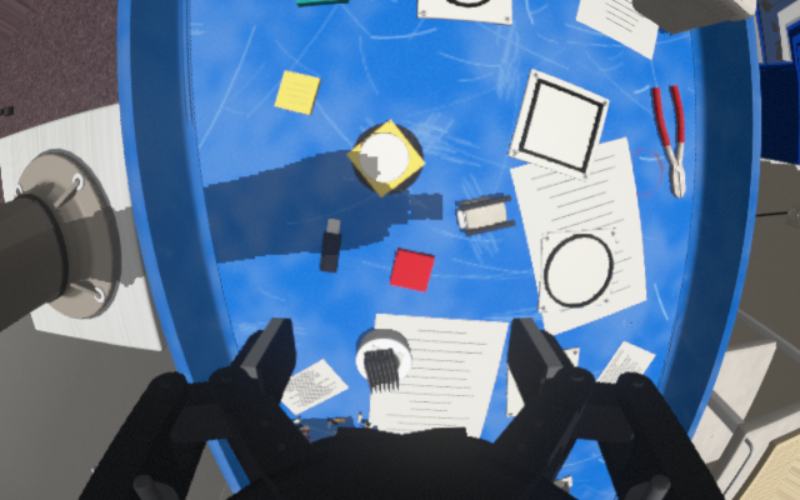

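```bash
python3 - <<'E'
from h import *
w=load("wrist2");m=masks(w);S=.8
k=blob(m["yellow"],(S*387,S*158));print("pad",fit(proj(w,k,.031,1)),cv2.boundingRect(k))
hsv=cv2.cvtColor(w["pixels"],cv2.COLOR_RGB2HSV)
pm=((hsv[...,1]<70)&(hsv[...,2]>90));r=np.zeros(pm.shape,bool);r[100:160,275:345]=1
k=blob(pm&r,(S*385,S*157));print("cap",fit(proj(w,k,.069,1)),k.min(0),k.max(0))
for n,uv in dict(sq=(562,125),rA=(580,270)).items():
    k=blob(adark(w),(S*uv[0],S*uv[1]));print(n,fit(proj(w,k,.009,1)))
r[:]=0;r[255:320,275:340]=1
k=blob((hsv[...,2]<60)&r,(S*382,S*368));print("sink",fit(proj(w,k,.05,1)),k.min(0),k.max(0))
z=w["pixels"]
cv2.imwrite("pics/w2c.png",np.hstack([cv2.resize(z[85:165,265:345],(400,400)),cv2.resize(z[250:330,265:345],(400,400))])[:,:,::-1])
E
```

```text
pad (array([454.1,  76.3]), array([48.3, 49.7]), 37.9, (array([457.8,  75.5]), array([52.2, 61.5]))) (299, 97, 40, 58)
cap (array([453.8,  79.3]), array([39.3, 39. ]), 70.9, (array([453.4,  79.8]), array([39.2, 40.5]))) [287 106] [327 146]
sq (array([625.9, 110.2]), array([79.4, 79.8]), 75.7, (array([627.5, 107.9]), array([ 97.3, 109.9])))
rA (array([660.1, -38.6]), array([84.8, 86.8]), 47.2, (array([660.3, -38.9]), array([85.1, 87.9])))Traceback (most recent call last):
  File "<stdin>", line 10, in <module>
  File "h.py", line 28, in blob
    k=min(cs,key=lambda k:np.linalg.norm(np.mean(cv2.boxPoints(cv2.minAreaRect(k)),axis=0)-uv))
ValueError: min() iterable argument is empty
```

jog_arm(
  rows=[
    {"x": 19.3,"y": -5,"z": 25,"ax": 0,"ay": 0,"az": 0,"fingers": 85},
    {"x": 19.3,"y": -5,"z": 30,"ax": 0,"ay": 0,"az": 0,"fingers": 85},
    {"x": 19.3,"y": -5,"z": 30,"ax": 0,"ay": 0,"az": 0,"fingers": 85},
    {"x": 0,"y": 0,"z": 30,"ax": 0,"ay": 0,"az": 0,"fingers": 85},
    {"x": 0,"y": 0,"z": 30,"ax": 0,"ay": 0,"az": 0,"fingers": 75},
    {"x": 0,"y": 0,"z": 25,"ax": 0,"ay": 0,"az": 0,"fingers": 70},
    {"x": 0,"y": 0,"z": 17,"ax": 0,"ay": 0,"az": 0,"fingers": 65},
    {"x": 0,"y": 0,"z": 0,"ax": 0,"ay": 0,"az": 0,"fingers": 60},
  ],
  force=25,
)

```text
t: 1.85
eef_pos: [0.4565, 0.0786, 0.0422]
tool_rot: [-0.001, 0.707, 0.707, -0.002]
contact_force: [-0.3, -0.3, -0.1]
gripper_width: 0.7
grasp_force: 0.0
```

jog_arm(
  rows=[
    {"x": 0,"y": -2.5,"z": 0,"ax": 0,"ay": 0,"az": 0,"fingers": 60},
    {"x": 0,"y": 0,"z": 0,"ax": 0,"ay": 0,"az": 0,"fingers": 35},
    {"x": 0,"y": 0,"z": 0,"ax": 0,"ay": 0,"az": 0,"fingers": 30},
    {"x": 0,"y": 0,"z": 0,"ax": 0,"ay": 0,"az": 0,"fingers": 25},
    {"x": 0,"y": 0,"z": 0,"ax": 0,"ay": 0,"az": 0,"fingers": 25},
    {"x": 0,"y": 0,"z": 0,"ax": 0,"ay": 0,"az": 0,"fingers": 25},
    {"x": 0,"y": 0,"z": -10,"ax": 0,"ay": 0,"az": 0,"fingers": 25},
    {"x": 0,"y": 0,"z": -30,"ax": 0,"ay": 0,"az": 0,"fingers": 25},
  ],
  force=25,
)

```text
t: 2.65
eef_pos: [0.4524, 0.0784, 0.0833]
tool_rot: [-0.001, 0.707, 0.707, -0.002]
contact_force: [-0.6, 0.7, -0.4]
gripper_width: 0.445
grasp_force: 25.4
```

jog_arm(
  rows=[
    {"x": 5,"y": 2,"z": -30,"ax": 0,"ay": 0,"az": 0,"fingers": 25},
    {"x": 18,"y": 8,"z": -30,"ax": 0,"ay": 0,"az": 0,"fingers": 25},
    {"x": 18,"y": 8,"z": -30,"ax": 0,"ay": 0,"az": 0,"fingers": 25},
    {"x": 18,"y": 8,"z": -10,"ax": 0,"ay": 0,"az": 0,"fingers": 25},
    {"x": 18,"y": 8,"z": 0,"ax": 0,"ay": 0,"az": 0,"fingers": 25},
    {"x": 18,"y": 8,"z": 0,"ax": 0,"ay": 0,"az": 0,"fingers": 25},
    {"x": 15,"y": 6,"z": 0,"ax": 0,"ay": 0,"az": 0,"fingers": 25},
    {"x": 0,"y": 0,"z": 0,"ax": 0,"ay": 0,"az": 0,"fingers": 25},
  ],
)

```text
t: 3.45
eef_pos: [0.5024, 0.1915, 0.1832]
tool_rot: [-0.001, 0.706, 0.708, -0.0]
contact_force: [-0.3, -0.1, -0.9]
gripper_width: 0.44
grasp_force: 25.4
```

```bash
python3 - <<'E'
from h import *
s=load("scene0");print("canister foot",proj(s,[(163,268),(150,250),(190,262)],0,0))
w=snap("wrist","wrist3")
u=uproj(w,(.526,.26,.009),1);print(u)
k=blob(adark(w),u);print(k.min(0),k.max(0),fit(proj(w,k,.009,1)))
y=blob(masks(w)["yellow"],uproj(w,(.454,.076,.031),1));print("pad",fit(proj(w,y,.031,1)),cv2.boundingRect(y),cv2.contourArea(y))
E
```

```text
canister foot [[0.75096588 0.33011664]
 [0.82460229 0.30626909]
 [0.71051743 0.2840104 ]]
[345.20793041 115.11292012]
[316  86] [379 148] (array([528.6, 258. ]), array([64.4, 63.8]), 0.8, (array([528.7, 258.2]), array([64.7, 65.5])))
pad (array([457.5,  53.2]), array([11. ,  5.5]), 77.5, (array([456.9,  53.8]), array([ 6.5, 11.1]))) (280, 298, 6, 8) 20.0
```

View pics/wrist3.png

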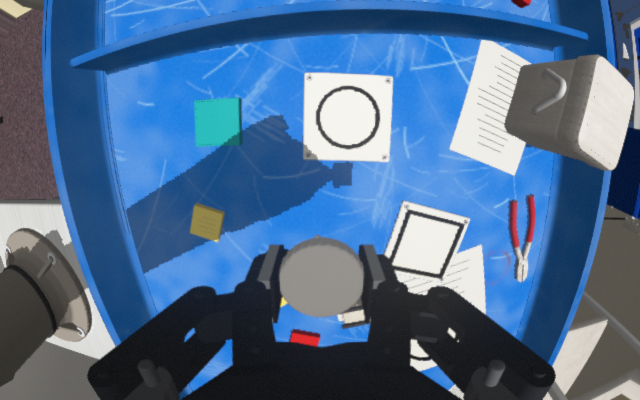

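jog_arm(
  rows=[
    {"x": 16.5,"y": 6.5,"z": 15,"ax": 0,"ay": 0,"az": 0,"fingers": 25},
    {"x": 16.5,"y": 6.5,"z": 25,"ax": 0,"ay": 0,"az": 0,"fingers": 25},
    {"x": 16.5,"y": 6.5,"z": 25,"ax": 0,"ay": 0,"az": 0,"fingers": 25},
    {"x": 16.5,"y": 6.5,"z": 25,"ax": 0,"ay": 0,"az": 0,"fingers": 25},
    {"x": 0,"y": 0,"z": 25,"ax": 0,"ay": 0,"az": 0,"fingers": 25},
    {"x": 0,"y": 0,"z": 20,"ax": 0,"ay": 0,"az": 0,"fingers": 25},
    {"x": 0,"y": 0,"z": 15,"ax": 0,"ay": 0,"az": 0,"fingers": 25},
    {"x": 0,"y": 0,"z": 0,"ax": 0,"ay": 0,"az": 0,"fingers": 25},
  ],
)

```text
t: 4.3
eef_pos: [0.5269, 0.2531, 0.032]
tool_rot: [-0.0, 0.707, 0.707, -0.002]
contact_force: [-0.6, 0.7, -0.9]
gripper_width: 0.442
grasp_force: 25.4
```

jog_arm(
  rows=[
    {"x": 4,"y": 1.5,"z": 4,"ax": 0,"ay": 0,"az": 0,"fingers": 25},
    {"x": 0,"y": 0,"z": 8,"ax": 0,"ay": 0,"az": 0,"fingers": 25},
    {"x": 0,"y": 0,"z": 3.5,"ax": 0,"ay": 0,"az": 0,"fingers": 25},
    {"x": 0,"y": 0,"z": 0,"ax": 0,"ay": 0,"az": 0,"fingers": 25},
    {"x": 0,"y": 0,"z": 0,"ax": 0,"ay": 0,"az": 0,"fingers": 60},
    {"x": 0,"y": 0,"z": 0,"ax": 0,"ay": 0,"az": 0,"fingers": 60},
    {"x": 0,"y": 0,"z": -5,"ax": 0,"ay": 0,"az": 0,"fingers": 85},
    {"x": 0,"y": 0,"z": -30,"ax": 0,"ay": 0,"az": 0,"fingers": 85},
  ],
)

```text
t: 5.1
eef_pos: [0.5278, 0.2577, 0.0518]
tool_rot: [-0.001, 0.707, 0.707, -0.003]
contact_force: [0.7, -0.5, 0.8]
gripper_width: 0.989
grasp_force: 0.0
```

jog_arm(
  rows=[
    {"x": 0,"y": 0,"z": -40,"ax": 0,"ay": 0,"az": 0,"fingers": 85},
    {"x": -25,"y": -8,"z": -45,"ax": 0,"ay": 0,"az": 0,"fingers": 85},
    {"x": -40,"y": -12,"z": -25,"ax": 0,"ay": 0,"az": 0,"fingers": 85},
    {"x": -40,"y": -12,"z": -10,"ax": 0,"ay": 0,"az": 0,"fingers": 85},
    {"x": -40,"y": -12,"z": 0,"ax": 0,"ay": 0,"az": 0,"fingers": 85},
    {"x": -40,"y": -12,"z": 0,"ax": 0,"ay": 0,"az": 0,"fingers": 85},
    {"x": -35,"y": -10,"z": 0,"ax": 0,"ay": 0,"az": 0,"fingers": 85},
    {"x": 0,"y": 0,"z": 0,"ax": 0,"ay": 0,"az": 0,"fingers": 85},
  ],
)

```text
t: 5.9
eef_pos: [0.4627, 0.0346, 0.1724]
tool_rot: [0.0, 0.71, 0.704, -0.001]
contact_force: [0.5, -0.1, -0.8]
gripper_width: 0.996
grasp_force: 0.0
```

```bash
python3 - <<'E'
from h import *
w=snap("wrist","wrist4");print(bot.get_obs()["eef_pos"])
y=blob(masks(w)["yellow"],uproj(w,(.454,.076,.031),1));print("pad",fit(proj(w,y,.031,1)),cv2.boundingRect(y))
x0,y0,a,b=cv2.boundingRect(y);u=uproj(w,(.528,.258,.04),1);print(u)
z=w["pixels"];ux,uy=[int(v) for v in u];uy=max(uy,45)
cv2.imwrite("pics/w4c.png",np.hstack([cv2.resize(z[max(y0-20,0):y0+80,x0-20:x0+80],(390,390)),cv2.resize(z[uy-45:uy+55,ux-50:ux+50],(390,390))])[:,:,::-1])
E
```

```text
[0.46377042 0.03749207 0.17257702]
pad (array([453.7,  76. ]), array([49.6, 50. ]), 38.2, (array([453.9,  76. ]), array([59.6, 60.6]))) (276, 109, 72, 71)
[390.8679269  -42.35630516]
```

View pics/w4c.png

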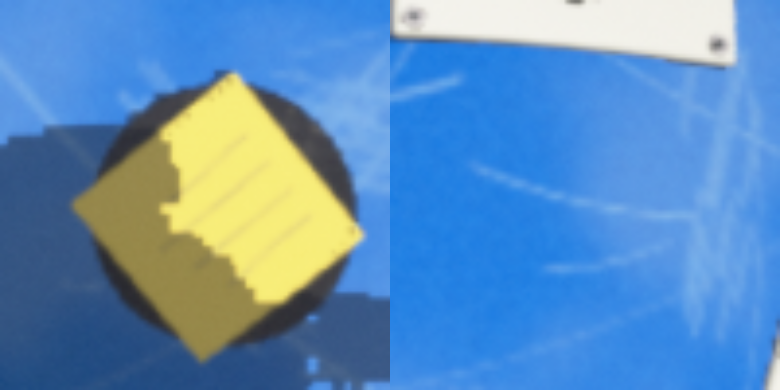

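jog_arm(
  rows=[
    {"x": 19.3,"y": -5,"z": 0,"ax": 0,"ay": 0,"az": 0,"fingers": 85},
    {"x": 19.3,"y": -5,"z": 0,"ax": 0,"ay": 0,"az": 0,"fingers": 85},
    {"x": 0,"y": 0,"z": 20,"ax": 0,"ay": 0,"az": -7.64,"fingers": 85},
    {"x": 0,"y": 0,"z": 25,"ax": 0,"ay": 0,"az": -7.64,"fingers": 85},
    {"x": 0,"y": 0,"z": 25,"ax": 0,"ay": 0,"az": -7.64,"fingers": 85},
    {"x": 0,"y": 0,"z": 25,"ax": 0,"ay": 0,"az": -7.64,"fingers": 75},
    {"x": 0,"y": 0,"z": 20,"ax": 0,"ay": 0,"az": -7.64,"fingers": 70},
    {"x": 0,"y": 0,"z": 0,"ax": 0,"ay": 0,"az": 0,"fingers": 68},
  ],
)

```text
t: 6.75
eef_pos: [0.453, 0.0796, 0.0552]
tool_rot: [-0.002, 0.435, 0.9, -0.001]
contact_force: [-0.1, 0.9, -0.3]
gripper_width: 0.796
grasp_force: 0.0
```

```bash
cat >> h.py <<'E'
from scipy.spatial.transform import Rotation as R
def goto(x,y,z,yaw=None):
    """print settled pose and remaining tool-frame shift (mm), turn az (deg); yaw = world direction of tool y"""
    o=bot.get_obs();q=o["tool_rot"];M=R.from_quat([q[1],q[2],q[3],q[0]]).as_matrix()
    yw=np.degrees(np.arctan2(M[1,1],M[0,1]))
    print("pos",np.round(np.array(o["eef_pos"])*1000,1),"yaw",round(yw,1),"tool shift",np.round(M.T@(np.array([x,y,z])-np.array(o["eef_pos"])*1000),1),"az",None if yaw is None else round(-((yaw-yw+90)%180-90),1))
E
python3 - <<'E'
from h import *
w=snap("wrist","x1");goto(453.7,76,22,38.2)
E
```

```text
pos [453.8  79.6  56.5] yaw 38.1 tool shift [-2.8 -2.3 34.5] az -0.1
```

jog_arm(
  rows=[
    {"x": -2.8,"y": -2.3,"z": 10,"ax": 0,"ay": 0,"az": 0,"fingers": 65},
    {"x": 0,"y": 0,"z": 14,"ax": 0,"ay": 0,"az": 0,"fingers": 60},
    {"x": 0,"y": 0,"z": 10.5,"ax": 0,"ay": 0,"az": 0,"fingers": 58},
    {"x": 0,"y": 0,"z": 0,"ax": 0,"ay": 0,"az": 0,"fingers": 56},
    {"x": 0,"y": 0,"z": 0,"ax": 0,"ay": 0,"az": 0,"fingers": 40},
    {"x": 0,"y": 0,"z": 0,"ax": 0,"ay": 0,"az": 0,"fingers": 40},
    {"x": 0,"y": 0,"z": 0,"ax": 0,"ay": 0,"az": 0,"fingers": 40},
    {"x": 0,"y": 0,"z": 0,"ax": 0,"ay": 0,"az": 0,"fingers": 40},
  ],
  force=35,
)

```text
t: 7.6
eef_pos: [0.4545, 0.075, 0.0228]
tool_rot: [0.0, 0.437, 0.9, 0.0]
contact_force: [-0.4, 0.3, -0.5]
gripper_width: 0.574
grasp_force: 36.2
```

jog_arm(
  rows=[
    {"x": 0,"y": 0,"z": -15,"ax": 0,"ay": 0,"az": 0,"fingers": 40},
    {"x": 0,"y": 0,"z": -25,"ax": 0,"ay": 0,"az": 7.5,"fingers": 40},
    {"x": 0,"y": 0,"z": -25,"ax": 0,"ay": 0,"az": 7.5,"fingers": 40},
    {"x": 0,"y": 0,"z": -25,"ax": 0,"ay": 0,"az": 7.5,"fingers": 40},
    {"x": 0,"y": 0,"z": -25,"ax": 0,"ay": 0,"az": 7.5,"fingers": 40},
    {"x": 0,"y": 0,"z": -25,"ax": 0,"ay": 0,"az": 7.5,"fingers": 40},
    {"x": 0,"y": 0,"z": -10,"ax": 0,"ay": 0,"az": 7.5,"fingers": 40},
    {"x": 0,"y": 0,"z": 0,"ax": 0,"ay": 0,"az": 7.5,"fingers": 40},
  ],
)

```text
t: 8.4
eef_pos: [0.4554, 0.0752, 0.1746]
tool_rot: [0.001, 0.791, 0.611, 0.002]
contact_force: [-0.3, -0.3, -0.2]
gripper_width: 0.569
grasp_force: 36.4
```

```bash
python3 - <<'E'
from h import *
w=snap("wrist","x2");print(bot.get_obs()["gripper_width"],bot.get_obs()["grasp_force"]);goto(610,60,150,-14.3)
s=snap("scene","s2")
k=blob(adark(w),uproj(w,(.626,.111,.009),1));print(fit(proj(w,k,.009,1)))
E
```

```text
0.5755781796836522 36.37684464454651
pos [454.8  75.1 173.7] yaw -15.0 tool shift [ 25.5 153.8  24. ] az -0.7
(array([624.9, 111.2]), array([79. , 78.4]), 75.9, (array([624., 107.]), array([ 90.5, 114.1])))
```

jog_arm(
  rows=[
    {"x": 13,"y": 26,"z": 0,"ax": 0,"ay": 0,"az": 0,"fingers": 40},
    {"x": 13,"y": 26,"z": 0,"ax": 0,"ay": 0,"az": 0,"fingers": 40},
    {"x": 13,"y": 26,"z": 10,"ax": 0,"ay": 0,"az": 0,"fingers": 40},
    {"x": 13,"y": 26,"z": 20,"ax": 0,"ay": 0,"az": 0,"fingers": 40},
    {"x": 13,"y": 26,"z": 25,"ax": 0,"ay": 0,"az": 0,"fingers": 40},
    {"x": 12.7,"y": 26,"z": 25,"ax": 0,"ay": 0,"az": 0,"fingers": 40},
    {"x": 0,"y": 0,"z": 20,"ax": 0,"ay": 0,"az": -0.8,"fingers": 40},
    {"x": 0,"y": 0,"z": 0,"ax": 0,"ay": 0,"az": 0,"fingers": 40},
  ],
)

```text
t: 9.3
eef_pos: [0.6222, 0.1111, 0.0686]
tool_rot: [-0.002, 0.784, 0.62, -0.003]
contact_force: [-0.7, -0.7, -0.3]
gripper_width: 0.575
grasp_force: 36.4
```

```bash
python3 - <<'E'
from h import *
w=snap("wrist","x3");goto(625.7,109.7,9,-14.2)
cv2.imwrite("pics/x3c.png",cv2.resize(w["pixels"][130:400,170:470],None,fx=2,fy=2)[:,:,::-1])
E
```

```text
pos [622.9 111.2  70.6] yaw -13.4 tool shift [-0.7  3.3 61.6] az 0.8
```

View pics/x3c.png

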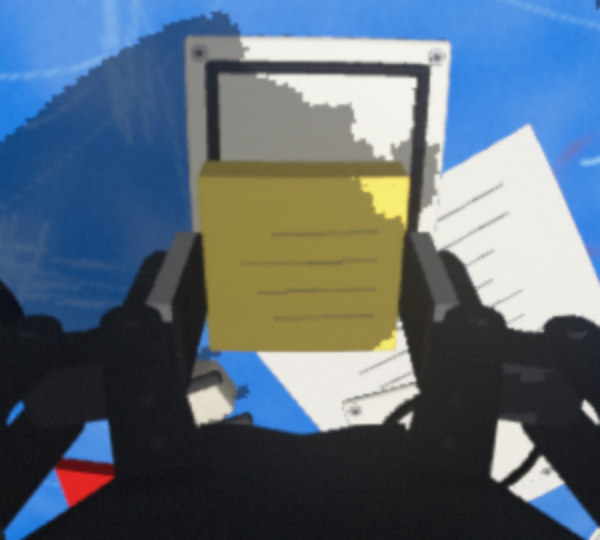

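jog_arm(
  rows=[
    {"x": -0.7,"y": 3.3,"z": 20,"ax": 0,"ay": 0,"az": 0.8,"fingers": 40},
    {"x": 0,"y": 0,"z": 22,"ax": 0,"ay": 0,"az": 0,"fingers": 40},
    {"x": 0,"y": 0,"z": 14,"ax": 0,"ay": 0,"az": 0,"fingers": 40},
    {"x": 0,"y": 0,"z": 5,"ax": 0,"ay": 0,"az": 0,"fingers": 40},
    {"x": 0,"y": 0,"z": 0,"ax": 0,"ay": 0,"az": 0,"fingers": 40},
    {"x": 0,"y": 0,"z": 0,"ax": 0,"ay": 0,"az": 0,"fingers": 40},
    {"x": 0,"y": 0,"z": 0,"ax": 0,"ay": 0,"az": 0,"fingers": 60},
    {"x": 0,"y": 0,"z": 0,"ax": 0,"ay": 0,"az": 0,"fingers": 65},
  ],
)

```text
t: 10.15
eef_pos: [0.6283, 0.1104, 0.0124]
tool_rot: [0.0, 0.79, 0.614, 0.001]
contact_force: [0.0, 0.4, 0.1]
gripper_width: 0.756
grasp_force: 0.0
```

jog_arm(
  rows=[
    {"x": 0,"y": 0,"z": -15,"ax": 0,"ay": 0,"az": 0,"fingers": 85},
    {"x": 0,"y": 0,"z": -45,"ax": 0,"ay": 0,"az": -7.1,"fingers": 85},
    {"x": 0,"y": 0,"z": -45,"ax": 0,"ay": 0,"az": -7.1,"fingers": 85},
    {"x": -20,"y": -42,"z": -45,"ax": 0,"ay": 0,"az": 0,"fingers": 85},
    {"x": -20,"y": -42,"z": -10,"ax": 0,"ay": 0,"az": 0,"fingers": 85},
    {"x": -20,"y": -42,"z": 0,"ax": 0,"ay": 0,"az": 0,"fingers": 85},
    {"x": -20,"y": -42,"z": 0,"ax": 0,"ay": 0,"az": 0,"fingers": 85},
    {"x": 0,"y": 0,"z": 0,"ax": 0,"ay": 0,"az": 0,"fingers": 85},
  ],
)

```text
t: 10.95
eef_pos: [0.4626, 0.0315, 0.1614]
tool_rot: [-0.001, 0.709, 0.705, -0.003]
contact_force: [0.9, -0.1, 0.2]
gripper_width: 0.996
grasp_force: 0.0
```

```bash
python3 - <<'E'
from h import *
w=snap("wrist","x4");goto(454,76,22,0)
m=masks(w)
y=blob(m["yellow"],uproj(w,(.626,.111,.016),1));print("pad",fit(proj(w,y,.016,1)),y.min(0),y.max(0))
u=uproj(w,(.454,.076,.019),1);r=np.zeros((400,640),bool);r[int(u[1])-55:int(u[1])+55,int(u[0])-55:int(u[0])+55]=1
k=blob((w["pixels"][...,2]<75)&r,u);print("tape",u,k.min(0),k.max(0),fit(proj(w,k,.019,1)))
k=blob(adark(w),uproj(w,(.66,-.0385,.009),1));print("rA",fit(proj(w,k,.009,1)))
z=w["pixels"];a,b=[int(v) for v in uproj(w,(.626,.111,.016),1)];ux,uy=[int(v) for v in u]
cv2.imwrite("pics/x4c.png",np.hstack([cv2.resize(z[max(0,q-60):max(0,q-60)+120,p-60:p+60],(390,390)) for p,q in ((ux,uy),(a,b))])[:,:,::-1])
E
```

```text
pos [466.5  33.3 162.3] yaw -0.2 tool shift [ 42.8 -12.6 140.2] az -0.2
pad (array([626.6, 111.1]), array([49.3, 54.4]), 75.9, (array([627.4, 112.5]), array([63.9, 71.1]))) [459  81] [511 141]
tape [312.50758753 141.33152402] [279 109] [347 176] (array([452.9,  73.1]), array([58.8, 63.1]), 58.0, (array([454.1,  74.5]), array([62.4, 63.4])))
rA (array([659.7, -38.7]), array([85.3, 87.2]), 89.2, (array([659.6, -38.7]), array([84.8, 88.8])))
```

View pics/x4c.png

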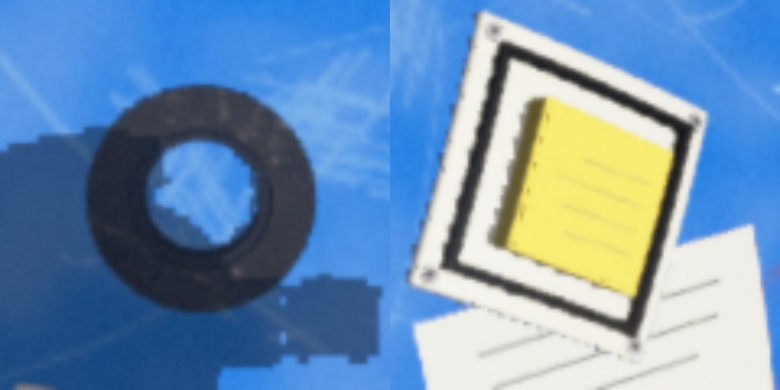

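jog_arm(
  rows=[
    {"x": 13.8,"y": -4.2,"z": 5,"ax": 0,"ay": 0,"az": 0,"fingers": 85},
    {"x": 13.8,"y": -4.2,"z": 20,"ax": 0,"ay": 0,"az": 0,"fingers": 85},
    {"x": 13.6,"y": -4.1,"z": 25,"ax": 0,"ay": 0,"az": 0,"fingers": 85},
    {"x": 0,"y": 0,"z": 25,"ax": 0,"ay": 0,"az": 0,"fingers": 85},
    {"x": 0,"y": 0,"z": 25,"ax": 0,"ay": 0,"az": 0,"fingers": 85},
    {"x": 0,"y": 0,"z": 15,"ax": 0,"ay": 0,"az": 0,"fingers": 85},
    {"x": 0,"y": 0,"z": 0,"ax": 0,"ay": 0,"az": 0,"fingers": 85},
    {"x": 0,"y": 0,"z": 0,"ax": 0,"ay": 0,"az": 0,"fingers": 85},
  ],
)

```text
t: 11.8
eef_pos: [0.4579, 0.0769, 0.0469]
tool_rot: [0.0, 0.708, 0.707, 0.001]
contact_force: [0.5, -1.3, -0.4]
gripper_width: 0.995
grasp_force: 0.0
```

```bash
python3 - <<'E'
from h import *
goto(454,74.5,1,0)
E
```

```text
pos [457.9  76.9  46.9] yaw -0.1 tool shift [-2.4 -3.9 45.9] az -0.1
```

jog_arm(
  rows=[
    {"x": -2.4,"y": -3.9,"z": 6,"ax": 0,"ay": 0,"az": 0,"fingers": 85},
    {"x": 0,"y": 0,"z": 20,"ax": 0,"ay": 0,"az": 0,"fingers": 85},
    {"x": 0,"y": 0,"z": 20,"ax": 0,"ay": 0,"az": 0,"fingers": 85},
    {"x": 0,"y": 0,"z": 0,"ax": 0,"ay": 0,"az": 0,"fingers": 80},
    {"x": 0,"y": 0,"z": 0,"ax": 0,"ay": 0,"az": 0,"fingers": 50},
    {"x": 0,"y": 0,"z": 0,"ax": 0,"ay": 0,"az": 0,"fingers": 50},
    {"x": 0,"y": 0,"z": 0,"ax": 0,"ay": 0,"az": 0,"fingers": 50},
    {"x": 0,"y": 0,"z": 0,"ax": 0,"ay": 0,"az": 0,"fingers": 50},
  ],
  force=30,
)

```text
t: 12.6
eef_pos: [0.4532, 0.0739, 0.0012]
tool_rot: [0.0, 0.708, 0.706, 0.001]
contact_force: [-2.6, 0.1, 7.6]
gripper_width: 0.778
grasp_force: 33.5
```

jog_arm(
  rows=[
    {"x": 0,"y": 0,"z": -10,"ax": 0,"ay": 0,"az": 0,"fingers": 50},
    {"x": 0,"y": 0,"z": -30,"ax": 0,"ay": 0,"az": 0,"fingers": 50},
    {"x": 0,"y": 0,"z": -40,"ax": 0,"ay": 0,"az": 0,"fingers": 50},
    {"x": -15,"y": 10,"z": -35,"ax": 0,"ay": 0,"az": 0,"fingers": 50},
    {"x": -25,"y": 16,"z": -20,"ax": 0,"ay": 0,"az": 0,"fingers": 50},
    {"x": -30,"y": 16,"z": 0,"ax": 0,"ay": 0,"az": 0,"fingers": 50},
    {"x": -30,"y": 16,"z": 0,"ax": 0,"ay": 0,"az": 0,"fingers": 50},
    {"x": -30,"y": 16,"z": 0,"ax": 0,"ay": 0,"az": 0,"fingers": 50},
  ],
)

```text
t: 13.4
eef_pos: [0.5273, -0.0575, 0.1366]
tool_rot: [0.001, 0.708, 0.707, 0.001]
contact_force: [0.3, 0.4, -1.1]
gripper_width: 0.778
grasp_force: 34.1
```

jog_arm(
  rows=[
    {"x": -30,"y": 17,"z": 0,"ax": 0,"ay": 0,"az": 0,"fingers": 50},
    {"x": -30,"y": 17,"z": 0,"ax": 0,"ay": 0,"az": 0,"fingers": 50},
    {"x": -30,"y": 17,"z": 0,"ax": 0,"ay": 0,"az": 0,"fingers": 50},
    {"x": -30,"y": 17,"z": 0,"ax": 0,"ay": 0,"az": 0,"fingers": 50},
    {"x": -30,"y": 17,"z": 0,"ax": 0,"ay": 0,"az": 0,"fingers": 50},
    {"x": -30,"y": 17,"z": 0,"ax": 0,"ay": 0,"az": 0,"fingers": 50},
    {"x": -20,"y": 10,"z": 0,"ax": 0,"ay": 0,"az": 0,"fingers": 50},
    {"x": 0,"y": 0,"z": 0,"ax": 0,"ay": 0,"az": 0,"fingers": 50},
  ],
)

```text
t: 14.2
eef_pos: [0.6385, -0.261, 0.136]
tool_rot: [0.001, 0.709, 0.705, -0.0]
contact_force: [-0.3, -0.5, -0.9]
gripper_width: 0.783
grasp_force: 34.1
```

```bash
python3 - <<'E'
from h import *
w=snap("wrist","x5");goto(642.5,-189,80,0)
u=uproj(w,(.6425,-.189,.019),1);print("post at",u,uproj(w,(.508,-.305,.009),1),uproj(w,(.455,-.12,.03),1))
E
```

```text
pos [ 638.  -258.4  135.7] yaw -0.3 tool shift [69.5  4.1 55.7] az -0.3
post at [325.52966384 111.98915605] [192.25774001 235.82004727] [118.63163758  53.11297155]
```

View pics/x5.png

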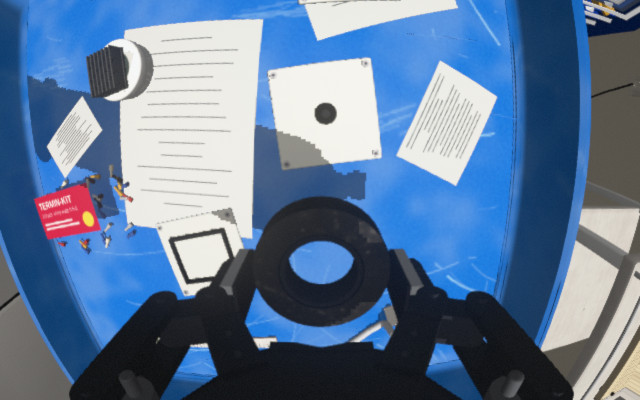

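```bash
python3 - <<'E'
from h import *
w=load("x5");k=blob(adark(w),(325,113));x,y,a,b=cv2.boundingRect(k);print(x,y,a,b,proj(w,(x+(a-1)/2,y+(b-1)/2),.006,1)*1000)
k=blob(adark(w),(203,257));print("obl",k.min(0),k.max(0),fit(proj(w,k,.009,1)))
E
```

```text
315 103 22 22 [[ 642.66087795 -190.55531904]]
obl [166 259] [172 274] (array([ 472. , -342.8]), array([ 3.5, 18.8]), 5.8, (array([ 472. , -343.8]), array([ 3.7, 19.7])))
```

jog_arm(
  rows=[
    {"x": 17,"y": 1.2,"z": 0,"ax": 0,"ay": 0,"az": 0,"fingers": 50},
    {"x": 17,"y": 1.2,"z": 0,"ax": 0,"ay": 0,"az": 0,"fingers": 50},
    {"x": 17,"y": 1.2,"z": 10,"ax": 0,"ay": 0,"az": 0,"fingers": 50},
    {"x": 17,"y": 1,"z": 20,"ax": 0,"ay": 0,"az": 0,"fingers": 50},
    {"x": 0,"y": 0,"z": 25,"ax": 0,"ay": 0,"az": 0,"fingers": 50},
    {"x": 0,"y": 0,"z": 20,"ax": 0,"ay": 0,"az": 0,"fingers": 50},
    {"x": 0,"y": 0,"z": 10,"ax": 0,"ay": 0,"az": 0,"fingers": 50},
    {"x": 0,"y": 0,"z": 0,"ax": 0,"ay": 0,"az": 0,"fingers": 50},
  ],
)

```text
t: 15.05
eef_pos: [0.6417, -0.1862, 0.0484]
tool_rot: [-0.002, 0.707, 0.707, -0.001]
contact_force: [-0.2, -0.1, -0.2]
gripper_width: 0.778
grasp_force: 34.1
```

```bash
python3 - <<'E'
from h import *
goto(642.6,-190.4,5.5,0)
E
```

```text
pos [ 641.7 -186.2   48.4] yaw 0.0 tool shift [-4.3  1.  42.9] az 0.0
```

jog_arm(
  rows=[
    {"x": -4.3,"y": 1,"z": 5,"ax": 0,"ay": 0,"az": 0,"fingers": 50},
    {"x": 0,"y": 0,"z": 10,"ax": 0,"ay": 0,"az": 0,"fingers": 50},
    {"x": 0,"y": 0,"z": 15,"ax": 0,"ay": 0,"az": 0,"fingers": 50},
    {"x": 0,"y": 0,"z": 12,"ax": 0,"ay": 0,"az": 0,"fingers": 50},
    {"x": 0,"y": 0,"z": 0,"ax": 0,"ay": 0,"az": 0,"fingers": 50},
    {"x": 0,"y": 0,"z": 0,"ax": 0,"ay": 0,"az": 0,"fingers": 50},
    {"x": 0,"y": 0,"z": 0,"ax": 0,"ay": 0,"az": 0,"fingers": 85},
    {"x": 0,"y": 0,"z": 0,"ax": 0,"ay": 0,"az": 0,"fingers": 85},
  ],
)

```text
t: 15.85
eef_pos: [0.6442, -0.1928, 0.0087]
tool_rot: [0.0, 0.708, 0.706, 0.0]
contact_force: [-0.3, 0.2, 0.3]
gripper_width: 0.995
grasp_force: 0.0
```

jog_arm(
  rows=[
    {"x": 0,"y": 0,"z": -15,"ax": 0,"ay": 0,"az": 0,"fingers": 85},
    {"x": 0,"y": 0,"z": -40,"ax": 0,"ay": 0,"az": 0,"fingers": 85},
    {"x": 0,"y": -15,"z": -40,"ax": 0,"ay": 0,"az": 0,"fingers": 85},
    {"x": 0,"y": -40,"z": -40,"ax": 0,"ay": 0,"az": 0,"fingers": 85},
    {"x": 0,"y": -40,"z": -25,"ax": 0,"ay": 0,"az": 0,"fingers": 85},
    {"x": 0,"y": -40,"z": 0,"ax": 0,"ay": 0,"az": 0,"fingers": 85},
    {"x": 0,"y": -40,"z": 0,"ax": 0,"ay": 0,"az": 0,"fingers": 85},
    {"x": 0,"y": 0,"z": 0,"ax": 0,"ay": 0,"az": 0,"fingers": 85},
  ],
)

```text
t: 16.65
eef_pos: [0.4678, -0.1932, 0.1645]
tool_rot: [-0.001, 0.709, 0.705, -0.001]
contact_force: [-0.1, 0.0, 0.2]
gripper_width: 0.996
grasp_force: 0.0
```

```bash
python3 - <<'E'
from h import *
w=snap("wrist","x6");goto(455,-130,100,0)
c=uproj(w,(.455,-.13,.04),1).astype(int);t=uproj(w,(.6426,-.19,.01),1).astype(int);o=uproj(w,(.508,-.305,.009),1).astype(int);print(c,t,o)
z=w["pixels"]
cv2.imwrite("pics/x6c.png",np.hstack([cv2.resize(z[max(0,q-50):max(0,q-50)+100,p-50:p+50],(390,390)) for p,q in (c,t)])[:,:,::-1])
E
```

```text
pos [ 471.3 -193.   165. ] yaw -0.2 tool shift [ 62.9 -16.5  65. ] az -0.2
[306 122] [483 183] [357 281]
```

View pics/x6c.png

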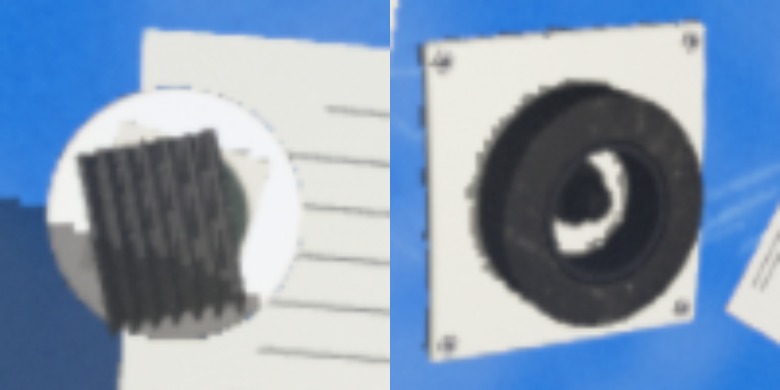

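```bash
python3 - <<'E'
from h import *
w=load("x6")
P=proj(w,[(276.5,111.7),(311.1,105.3),(318.3,148.9),(283.7,156.6)],.0505,1)*1000;print(P.round(1),P.mean(0))
for a,b in ((0,1),(1,2),(2,3),(3,0)):
    d=P[b]-P[a];print(np.hypot(*d).round(1),np.degrees(np.arctan2(d[1],d[0])).round(1))
r=np.zeros((400,640),bool);r[98:162,262:335]=1
g=cv2.cvtColor(w["pixels"],cv2.COLOR_RGB2GRAY)
k=blob(cv2.morphologyEx(((g<75)&r).astype(np.uint8),cv2.MORPH_OPEN,np.ones((9,9))),(297,130));print("sink",k.min(0),k.max(0),fit(proj(w,k,.0505,1)))
print("tin",proj(w,(300.7,126.5),.0285,1)*1000,proj(w,[(268,126),(333.4,126)],.0285,1)*1000)
k=blob(adark(w),(357,281));print("obl",k.min(0),k.max(0),fit(proj(w,k,.009,1)))
E
```

```text
[[ 430.9 -119.9]
 [ 459.5 -115.3]
 [ 465.1 -151.6]
 [ 436.  -157.8]] [ 447.87268392 -136.14844625]
28.9 9.3
36.8 -81.2
29.8 -168.0
38.2 97.6
sink [282 136] [308 153] (array([ 445.7, -147.7]), array([14.4, 21.7]), 89.0, (array([ 443.9, -147.7]), array([15.3, 26.6])))
tin [[ 449.22404576 -134.06953317]] [[ 419.64094623 -132.88658006]
 [ 478.41018954 -133.84207133]]
obl [331 273] [391 321] (array([ 514.1, -328.4]), array([65.9, 59.3]), 11.1, (array([ 512.7, -328.8]), array([74.6, 86.2])))
```

jog_arm(
  rows=[
    {"x": 14,"y": -6,"z": 0,"ax": 0,"ay": 0,"az": 0,"fingers": 65},
    {"x": 14,"y": -6,"z": 0,"ax": 0,"ay": 0,"az": 0,"fingers": 65},
    {"x": 14,"y": -6,"z": 10,"ax": 0,"ay": 0,"az": 0,"fingers": 60},
    {"x": 14,"y": -6,"z": 20,"ax": 0,"ay": 0,"az": 0,"fingers": 60},
    {"x": 0,"y": 0,"z": 25,"ax": 0,"ay": 0,"az": -4.7,"fingers": 60},
    {"x": 0,"y": 0,"z": 20,"ax": 0,"ay": 0,"az": -4.7,"fingers": 60},
    {"x": 0,"y": 0,"z": 5,"ax": 0,"ay": 0,"az": 0,"fingers": 60},
    {"x": 0,"y": 0,"z": 0,"ax": 0,"ay": 0,"az": 0,"fingers": 60},
  ],
)

```text
t: 17.5
eef_pos: [0.4496, -0.1353, 0.0832]
tool_rot: [-0.001, 0.648, 0.762, -0.0]
contact_force: [0.2, 0.4, -0.1]
gripper_width: 0.701
grasp_force: 0.0
```

```bash
python3 - <<'E'
from h import *
goto(448,-136,38,9.4);print(bot.get_obs()["q"])
E
```

```text
pos [ 449.6 -135.3   83.2] yaw 9.3 tool shift [-0.4 -1.6 45.2] az -0.1
[ 0.21060991  0.36059702 -0.06026676  2.15679307  0.03544881  0.6266461
  0.28698705]
```

jog_arm(
  rows=[
    {"x": -0.4,"y": -1.6,"z": 10,"ax": 0,"ay": 0,"az": 0,"fingers": 60},
    {"x": 0,"y": 0,"z": 20,"ax": 0,"ay": 0,"az": 0,"fingers": 55},
    {"x": 0,"y": 0,"z": 15,"ax": 0,"ay": 0,"az": 0,"fingers": 50},
    {"x": 0,"y": 0,"z": 0,"ax": 0,"ay": 0,"az": 0,"fingers": 40},
    {"x": 0,"y": 0,"z": 0,"ax": 0,"ay": 0,"az": 0,"fingers": 20},
    {"x": 0,"y": 0,"z": 0,"ax": 0,"ay": 0,"az": 0,"fingers": 20},
    {"x": 0,"y": 0,"z": 0,"ax": 0,"ay": 0,"az": 0,"fingers": 20},
    {"x": 0,"y": 0,"z": 0,"ax": 0,"ay": 0,"az": 0,"fingers": 20},
  ],
  force=30,
)

```text
t: 18.3
eef_pos: [0.4485, -0.1372, 0.0392]
tool_rot: [0.0, 0.648, 0.762, 0.0]
contact_force: [-0.5, -0.0, -0.3]
gripper_width: 0.34
grasp_force: 31.4
```

jog_arm(
  rows=[
    {"x": 0,"y": 0,"z": -15,"ax": 0,"ay": 0,"az": 0,"fingers": 20},
    {"x": 0,"y": 0,"z": -30,"ax": 0,"ay": 0,"az": 0,"fingers": 20},
    {"x": 0,"y": 0,"z": -30,"ax": 0,"ay": 0,"az": 8,"fingers": 20},
    {"x": 0,"y": 0,"z": -30,"ax": 0,"ay": 0,"az": 8,"fingers": 20},
    {"x": 0,"y": 0,"z": -20,"ax": 0,"ay": 0,"az": 8,"fingers": 20},
    {"x": 0,"y": 0,"z": 0,"ax": 0,"ay": 0,"az": 8,"fingers": 20},
    {"x": 0,"y": 0,"z": 0,"ax": 0,"ay": 0,"az": 8,"fingers": 20},
    {"x": 0,"y": 0,"z": 0,"ax": 0,"ay": 0,"az": 8,"fingers": 20},
  ],
)

```text
t: 19.1
eef_pos: [0.4481, -0.1371, 0.1641]
tool_rot: [0.0, 0.903, 0.43, 0.0]
contact_force: [-0.5, 0.1, -0.6]
gripper_width: 0.333
grasp_force: 31.4
```

jog_arm(
  rows=[
    {"x": 0,"y": 0,"z": 0,"ax": 0,"ay": 0,"az": 8,"fingers": 20},
    {"x": 0,"y": 0,"z": 0,"ax": 0,"ay": 0,"az": 8,"fingers": 20},
    {"x": 0,"y": 0,"z": 0,"ax": 0,"ay": 0,"az": 8,"fingers": 20},
    {"x": 0,"y": 0,"z": 0,"ax": 0,"ay": 0,"az": 8,"fingers": 20},
    {"x": 0,"y": 0,"z": 0,"ax": 0,"ay": 0,"az": 8,"fingers": 20},
    {"x": 0,"y": 0,"z": 0,"ax": 0,"ay": 0,"az": 0,"fingers": 20},
    {"x": 0,"y": 0,"z": 0,"ax": 0,"ay": 0,"az": 0,"fingers": 20},
    {"x": 0,"y": 0,"z": 0,"ax": 0,"ay": 0,"az": 0,"fingers": 20},
  ],
)

```text
t: 19.9
eef_pos: [0.4481, -0.1371, 0.1637]
tool_rot: [-0.0, 0.995, 0.1, 0.0]
contact_force: [-0.2, -0.1, -0.2]
gripper_width: 0.341
grasp_force: 31.4
```

```bash
python3 - <<'E'
from h import *
w=snap("wrist","x7");goto(460,-310,140,-79)
u=uproj(w,(.514,-.328,.009),1);print(u)
k=blob(adark(w),u);print("obl",k.min(0),k.max(0),fit(proj(w,k,.009,1)))
E
```

```text
pos [ 448.1 -137.1  163.7] yaw -78.6 tool shift [-22.6 171.9  23.6] az 0.4
[503.49468986 163.13150348]
obl [480 131] [527 191] (array([ 514.9, -328.4]), array([65.5, 58.8]), 11.2, (array([ 516.7, -330.6]), array([71. , 96.6])))
```

jog_arm(
  rows=[
    {"x": 3,"y": 20.6,"z": 0,"ax": 0,"ay": 0,"az": 0,"fingers": 20},
    {"x": 4,"y": 30,"z": 0,"ax": 0,"ay": 0,"az": 0,"fingers": 20},
    {"x": 4,"y": 30,"z": 0,"ax": 0,"ay": 0,"az": 0,"fingers": 20},
    {"x": 4,"y": 30,"z": 0,"ax": 0,"ay": 0,"az": 0,"fingers": 20},
    {"x": 4,"y": 30,"z": 10,"ax": 0,"ay": 0,"az": 0,"fingers": 20},
    {"x": 4,"y": 30,"z": 20,"ax": 0,"ay": 0,"az": 0,"fingers": 20},
    {"x": 3,"y": 30,"z": 25,"ax": 0,"ay": 0,"az": 0,"fingers": 20},
    {"x": 0,"y": 0,"z": 25,"ax": 0,"ay": 0,"az": 0,"fingers": 20},
  ],
)

```text
t: 20.75
eef_pos: [0.5134, -0.3339, 0.0831]
tool_rot: [0.002, 0.995, 0.097, 0.001]
contact_force: [-0.4, 0.1, -0.3]
gripper_width: 0.336
grasp_force: 31.4
```

```bash
python3 - <<'E'
from h import *
w=snap("wrist","x8");goto(513.2,-328.6,15,-78.8)
cv2.imwrite("pics/x8c.png",cv2.resize(w["pixels"][130:400,170:470],None,fx=2,fy=2)[:,:,::-1])
E
```

```text
pos [ 510.5 -329.9   78.5] yaw -78.8 tool shift [ 3.1 -0.6 63.5] az 0.0
```

View pics/x8c.png

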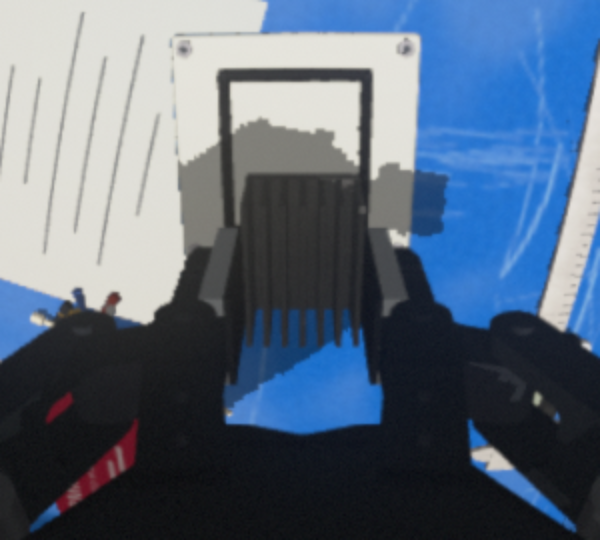

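jog_arm(
  rows=[
    {"x": 3.1,"y": -1.8,"z": 10,"ax": 0,"ay": 0,"az": 0,"fingers": 20},
    {"x": 0,"y": 0,"z": 20,"ax": 0,"ay": 0,"az": 0,"fingers": 20},
    {"x": 0,"y": 0,"z": 20,"ax": 0,"ay": 0,"az": 0,"fingers": 20},
    {"x": 0,"y": 0,"z": 10,"ax": 0,"ay": 0,"az": 0,"fingers": 20},
    {"x": 0,"y": 0,"z": 3.5,"ax": 0,"ay": 0,"az": 0,"fingers": 20},
    {"x": 0,"y": 0,"z": 0,"ax": 0,"ay": 0,"az": 0,"fingers": 20},
    {"x": 0,"y": 0,"z": 0,"ax": 0,"ay": 0,"az": 0,"fingers": 20},
    {"x": 0,"y": 0,"z": 0,"ax": 0,"ay": 0,"az": 0,"fingers": 20},
  ],
)

```text
t: 21.6
eef_pos: [0.5163, -0.3266, 0.0211]
tool_rot: [0.0, 0.995, 0.098, 0.001]
contact_force: [-0.8, 0.3, -1.6]
gripper_width: 0.334
grasp_force: 31.4
```

jog_arm(
  rows=[
    {"x": -3.2,"y": 0.6,"z": 0,"ax": 0,"ay": 0,"az": 0,"fingers": 20},
    {"x": 0,"y": 0,"z": 3,"ax": 0,"ay": 0,"az": 0,"fingers": 20},
    {"x": 0,"y": 0,"z": 3,"ax": 0,"ay": 0,"az": 0,"fingers": 20},
    {"x": 0,"y": 0,"z": 0,"ax": 0,"ay": 0,"az": 0,"fingers": 20},
    {"x": 0,"y": 0,"z": 0,"ax": 0,"ay": 0,"az": 0,"fingers": 20},
    {"x": 0,"y": 0,"z": 0,"ax": 0,"ay": 0,"az": 0,"fingers": 38},
    {"x": 0,"y": 0,"z": 0,"ax": 0,"ay": 0,"az": 0,"fingers": 44},
    {"x": 0,"y": 0,"z": 0,"ax": 0,"ay": 0,"az": 0,"fingers": 44},
  ],
)

```text
t: 22.4
eef_pos: [0.5126, -0.3274, 0.0139]
tool_rot: [-0.0, 0.995, 0.098, -0.0]
contact_force: [0.6, 0.1, 0.3]
gripper_width: 0.513
grasp_force: 0.0
```

jog_arm(
  rows=[
    {"x": 0,"y": 0,"z": -15,"ax": 0,"ay": 0,"az": 0,"fingers": 60},
    {"x": 0,"y": 0,"z": -45,"ax": 0,"ay": 0,"az": 0,"fingers": 85},
    {"x": -4,"y": -32,"z": -45,"ax": 0,"ay": 0,"az": 0,"fingers": 85},
    {"x": -4,"y": -34,"z": -15,"ax": 0,"ay": 0,"az": 0,"fingers": 85},
    {"x": -4,"y": -34,"z": 0,"ax": 0,"ay": 0,"az": 0,"fingers": 85},
    {"x": -4,"y": -34,"z": 0,"ax": 0,"ay": 0,"az": 0,"fingers": 85},
    {"x": -4,"y": -34,"z": 0,"ax": 0,"ay": 0,"az": 0,"fingers": 85},
    {"x": -4,"y": -34,"z": 0,"ax": 0,"ay": 0,"az": 0,"fingers": 85},
  ],
)

```text
t: 23.2
eef_pos: [0.4502, -0.136, 0.1308]
tool_rot: [0.0, 0.995, 0.098, 0.001]
contact_force: [0.1, 1.1, -0.9]
gripper_width: 0.991
grasp_force: 0.0
```

```bash
python3 - <<'E'
from h import *
w=snap("wrist","x9");goto(449.2,-134,6,-78.8)
u=uproj(w,(.4492,-.134,.0285),1);print(u,[uproj(w,(.4492+.03*a,-.134+.03*b,.0285),1).round() for a,b in((1,0),(-1,0),(0,1),(0,-1))])
g=cv2.cvtColor(w["pixels"],cv2.COLOR_RGB2GRAY)
x,y=u.astype(int);c=g[y-60:y+60,x-60:x+60]
h=cv2.HoughCircles(cv2.GaussianBlur(c,(3,3),0),cv2.HOUGH_GRADIENT,1,20,param1=80,param2=12,minRadius=28,maxRadius=58)
if h is not None:
    for q in h[0][:4]: print(q, proj(w,q[:2]+[x-60,y-60],.0285,1)*1000)
E
```

```text
pos [ 448.1 -130.5  130.1] yaw -78.4 tool shift [  0.5   4.1 124.1] az 0.4
[318.49560145 201.33745853] [array([326., 166.]), array([312., 234.]), array([283., 195.]), array([354., 208.])]
[60.5 57.5 36. ] [[ 451.60862893 -133.53105186]]
[51.5 76.5 53. ] [[ 433.71907195 -129.3100395 ]]
[52.5 38.5 39.1] [[ 466.15352897 -124.05700597]]
[72.5 76.5 39.6] [[ 437.17175101 -146.66382011]]
```

jog_arm(
  rows=[
    {"x": 1.7,"y": 3.7,"z": 5,"ax": 0,"ay": 0,"az": 0,"fingers": 85},
    {"x": 0,"y": 0,"z": 20,"ax": 0,"ay": 0,"az": 0,"fingers": 85},
    {"x": 0,"y": 0,"z": 25,"ax": 0,"ay": 0,"az": 0,"fingers": 85},
    {"x": 0,"y": 0,"z": 20,"ax": 0,"ay": 0,"az": 0,"fingers": 85},
    {"x": 0,"y": 0,"z": 5,"ax": 0,"ay": 0,"az": 0,"fingers": 85},
    {"x": 0,"y": 0,"z": 0,"ax": 0,"ay": 0,"az": 0,"fingers": 85},
    {"x": 0,"y": 0,"z": 0,"ax": 0,"ay": 0,"az": 0,"fingers": 85},
    {"x": 0,"y": 0,"z": 0,"ax": 0,"ay": 0,"az": 0,"fingers": 85},
  ],
)

```text
t: 24.05
eef_pos: [0.4537, -0.1408, 0.0558]
tool_rot: [0.0, 0.995, 0.098, 0.001]
contact_force: [0.5, 0.2, -0.1]
gripper_width: 0.996
grasp_force: 0.0
```

```bash
python3 - <<'E'
from h import *
goto(450.5,-133.8,10,-78.8)
E
```

```text
pos [ 453.7 -140.8   55.8] yaw -78.7 tool shift [-1.9 -7.6 45.8] az 0.1
```

jog_arm(
  rows=[
    {"x": -1.9,"y": -7.6,"z": 0,"ax": 0,"ay": 0,"az": 0,"fingers": 85},
    {"x": 0,"y": 0,"z": 15,"ax": 0,"ay": 0,"az": 0,"fingers": 85},
    {"x": 0,"y": 0,"z": 20,"ax": 0,"ay": 0,"az": 0,"fingers": 85},
    {"x": 0,"y": 0,"z": 10,"ax": 0,"ay": 0,"az": 0,"fingers": 85},
    {"x": 0,"y": 0,"z": 0,"ax": 0,"ay": 0,"az": 0,"fingers": 50},
    {"x": 0,"y": 0,"z": 0,"ax": 0,"ay": 0,"az": 0,"fingers": 50},
    {"x": 0,"y": 0,"z": 0,"ax": 0,"ay": 0,"az": 0,"fingers": 50},
    {"x": 0,"y": 0,"z": 0,"ax": 0,"ay": 0,"az": 0,"fingers": 50},
  ],
  force=30,
)

```text
t: 24.85
eef_pos: [0.45, -0.1334, 0.0104]
tool_rot: [0.0, 0.995, 0.098, 0.001]
contact_force: [0.0, -0.3, 1.9]
gripper_width: 0.687
grasp_force: 32.5
```

jog_arm(
  rows=[
    {"x": 0,"y": 0,"z": -10,"ax": 0,"ay": 0,"az": 0,"fingers": 50},
    {"x": 0,"y": 0,"z": -30,"ax": 0,"ay": 0,"az": 0,"fingers": 50},
    {"x": 0,"y": 0,"z": -35,"ax": 0,"ay": 0,"az": 0,"fingers": 50},
    {"x": 20,"y": -5,"z": -20,"ax": 0,"ay": 0,"az": 0,"fingers": 50},
    {"x": 30,"y": -7,"z": 0,"ax": 0,"ay": 0,"az": 0,"fingers": 50},
    {"x": 30,"y": -7,"z": 0,"ax": 0,"ay": 0,"az": 0,"fingers": 50},
    {"x": 30,"y": -7,"z": 0,"ax": 0,"ay": 0,"az": 0,"fingers": 50},
    {"x": 30,"y": -7,"z": 0,"ax": 0,"ay": 0,"az": 0,"fingers": 50},
  ],
)

```text
t: 25.65
eef_pos: [0.5814, -0.073, 0.1058]
tool_rot: [0.0, 0.995, 0.098, 0.0]
contact_force: [0.5, -0.7, -1.2]
gripper_width: 0.683
grasp_force: 32.8
```

jog_arm(
  rows=[
    {"x": 30,"y": -7,"z": 0,"ax": 0,"ay": 0,"az": 0,"fingers": 50},
    {"x": 30,"y": -7,"z": 0,"ax": 0,"ay": 0,"az": 0,"fingers": 50},
    {"x": 24,"y": -5,"z": 10,"ax": 0,"ay": 0,"az": 0,"fingers": 50},
    {"x": 0,"y": 0,"z": 15,"ax": 0,"ay": 0,"az": 0,"fingers": 50},
    {"x": 0,"y": 0,"z": 15,"ax": 0,"ay": 0,"az": 0,"fingers": 50},
    {"x": 0,"y": 0,"z": 5,"ax": 0,"ay": 0,"az": 0,"fingers": 50},
    {"x": 0,"y": 0,"z": 0,"ax": 0,"ay": 0,"az": 0,"fingers": 50},
    {"x": 0,"y": 0,"z": 0,"ax": 0,"ay": 0,"az": 0,"fingers": 50},
  ],
)

```text
t: 26.45
eef_pos: [0.6586, -0.0391, 0.0602]
tool_rot: [0.0, 0.995, 0.098, -0.0]
contact_force: [1.0, 0.3, -0.9]
gripper_width: 0.684
grasp_force: 32.8
```

```bash
python3 - <<'E'
from h import *
print(bot.get_obs()["gripper_width"],bot.get_obs()["grasp_force"]);goto(659.6,-38.7,14.5,-78.8)
E
```

```text
0.6839414292638457 32.78550088405609
pos [658.6 -39.1  60.2] yaw -78.8 tool shift [ 1.  -0.3 45.7] az 0.0
```

jog_arm(
  rows=[
    {"x": 0.5,"y": 0,"z": 15,"ax": 0,"ay": 0,"az": 0,"fingers": 50},
    {"x": 0,"y": 0,"z": 18,"ax": 0,"ay": 0,"az": 0,"fingers": 50},
    {"x": 0,"y": 0,"z": 10,"ax": 0,"ay": 0,"az": 0,"fingers": 50},
    {"x": 0,"y": 0,"z": 2.5,"ax": 0,"ay": 0,"az": 0,"fingers": 50},
    {"x": 0,"y": 0,"z": 0,"ax": 0,"ay": 0,"az": 0,"fingers": 50},
    {"x": 0,"y": 0,"z": 0,"ax": 0,"ay": 0,"az": 0,"fingers": 50},
    {"x": 0,"y": 0,"z": 0,"ax": 0,"ay": 0,"az": 0,"fingers": 75},
    {"x": 0,"y": 0,"z": 0,"ax": 0,"ay": 0,"az": 0,"fingers": 80},
  ],
)

```text
t: 27.25
eef_pos: [0.6594, -0.0384, 0.0137]
tool_rot: [0.0, 0.995, 0.098, -0.0]
contact_force: [-0.7, 0.3, -0.5]
gripper_width: 0.938
grasp_force: 0.0
```

jog_arm(
  rows=[
    {"x": 0,"y": 0,"z": -15,"ax": 0,"ay": 0,"az": 0,"fingers": 85},
    {"x": 0,"y": 0,"z": -30,"ax": 0,"ay": 0,"az": 0,"fingers": 85},
    {"x": 0,"y": 0,"z": -40,"ax": 0,"ay": 0,"az": 0,"fingers": 85},
    {"x": -20,"y": 0,"z": -40,"ax": 0,"ay": 0,"az": 0,"fingers": 85},
    {"x": -30,"y": 0,"z": -40,"ax": 0,"ay": 0,"az": 0,"fingers": 85},
    {"x": -30,"y": 0,"z": -40,"ax": 0,"ay": 0,"az": 0,"fingers": 85},
    {"x": -20,"y": 0,"z": -20,"ax": 0,"ay": 0,"az": 0,"fingers": 85},
    {"x": 0,"y": 0,"z": 0,"ax": 0,"ay": 0,"az": 0,"fingers": 85},
  ],
)

```text
t: 28.05
eef_pos: [0.5612, -0.0595, 0.2439]
tool_rot: [0.0, 0.995, 0.097, 0.003]
contact_force: [0.0, -0.3, -0.4]
gripper_width: 0.994
grasp_force: 0.0
```

```bash
python3 - <<'E'
from h import *
s=snap("scene","s9");w=snap("wrist","x10");g=bot.get_obs();print(g["eef_pos"],g["t"])
P=dict(post=(.6426,-.19,.01),tin=(.6596,-.0387,.02),jar=(.5286,.258,.02),pad=(.626,.111,.01),sink=(.5145,-.3284,.01))
T=[]
for n,p in P.items():
    for c,f in ((s,0),(w,1)):
        x,y=uproj(c,p,f);x=int(np.clip(x,45,595));y=int(np.clip(y,45,355))
        r=34 if f==0 else 45
        T.append(cv2.resize(c["pixels"][y-r:y+r,x-r:x+r],(158,158),interpolation=cv2.INTER_CUBIC))
cv2.imwrite("pics/final.png",np.vstack([np.hstack(T[0::2]),np.hstack(T[1::2])])[:,:,::-1])
for n,r in (("jar",0),):pass
E
```

```text
[ 0.56174749 -0.05787974  0.24034756] 28.15
```

View pics/final.png

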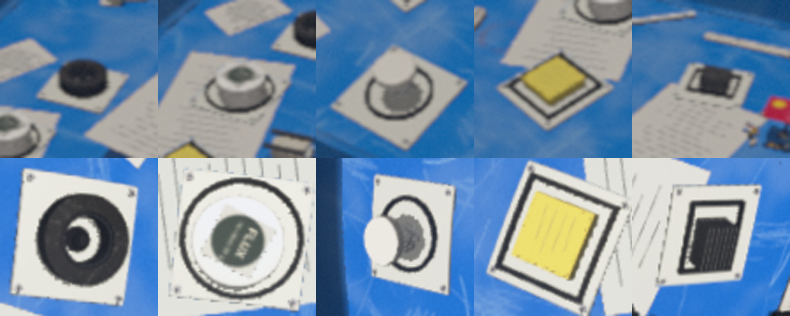

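```bash
python3 -c "
from station import bot
print(bot.hand_in())"
```

```text
the job is handed in; nothing more can be done
None
```

The job is handed in at about 28 s on the robot clock: the final pictures show the tape roll over its post, and the tin, jar, pad and heat sink each inside its own rim, upright, with the pad and heat sink squared up. That the heat sink and pad sit flat I judged from the release heights and those pictures, not from a separate measurement.

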